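# Reset a tripped breaker under its guard

## Task

Of the two boxed circuit breakers on the bench, one has tripped: its handle stands midway, while the other one's leans towards the guard's hinge (ON). With the fingers alone, gripping nothing, lift the clear guard of the tripped breaker by its lip, push the handle all the way to OFF (towards the lip) so that the trip re-latches, then all the way to ON (towards the hinge), and let the guard drop shut again. Do not force the handle against its stops or shove the boxes, and leave the other breaker and the things lying about alone.

Things in the scene. Friction and masses are not known exactly. Their poses are not given: they have to be found in the camera images.
- breaker_a: the tripped breaker's box, loose on rubber feet, about 3 kg: grey enclosure 160 (x) x 104 (y) x 100 mm high, open on top: 5 mm walls round a recess 40 mm deep with the handle in it. Origin: centre of the underside; x points from the lip side (front) to the hinge side (back), z up. Front faces the robot within 0.25 rad. Slides if pushed level with more than 18 N
- breaker_a_guard (a joint): angle of its guard, a flat flap 4 mm thick, 104 mm wide, 120 g (grey frame, clear pane) lying on the box's rim: 0 = shut, stop at +1.57 rad (upright). Hinge along the box's y at x = 80, z = 104 mm. A weak spring shuts it from every angle (under 1.5 N at the lip). Lift it by the lip with fingers leaning forward 30 to 40 degrees until nearly upright, then reach in, lest the lip catch on the hand
- breaker_a_guard_lip (a point): middle of the front edge of the guard's lip, underside; at x = -101, z = 100 mm of the box when shut. The lip is 80 mm wide, 4 mm thick and juts 21 mm out past the front wall's outer face (x = -80 mm)
- breaker_a_handle (a joint): angle of its handle: 0 = upright (tripped; starts within 0.08), -0.42 = OFF stop (top leans to the lip side), +0.42 = ON stop (top leans to the hinge side). Stays where it is left; 3 to 4 N at its top moves it. Pivot along the box's y at x = 8, z = 52 mm of the box
- breaker_a_handle_top (a point): middle of the handle's top end: black plastic paddle 32 mm wide (y), 12 to 14 mm thick, 36 mm high over the recess floor; its top is 44 mm from the pivot and, upright, 4 mm below the rim
- breaker_b: the box of the other breaker, which is ON: built exactly like breaker_a; either may stand on the left
- breaker_b_guard (a joint): angle of the other breaker's guard, 0 = shut
- breaker_b_handle (a joint): angle of the other breaker's handle, starts at +0.39 to +0.42 (ON)
- screwdriver: insulated screwdriver with red handle and yellow shaft, 178 mm long, 24 mm high, lying loose between the boxes
- ferrule_tin: round white tin, 64 mm wide, 30 mm high, loose behind the boxes
- side_cutter: pliers with red handles, 160 mm long, 19 mm high, lying loose to the left of the boxes
- tape_measure: yellow tape measure, 76 mm long, 64 mm high, standing loose to the left of the boxes

How it is judged:
On the way, in this order (a step that is already met when the one before it is completed fails the run):
1. the tripped breaker's guard is lifted, its handle still midway (value of joint breaker_a_guard above 0.15 rad and value of joint breaker_a_handle between -0.25 and 0.25 rad), for 0.1 s.
2. the handle is pushed fully to OFF (past -0.34 rad), which re-latches the trip (value of joint breaker_a_handle below -0.34 rad), for 0.1 s.
3. the handle is pushed fully to ON (past 0.34 rad) (value of joint breaker_a_handle above 0.34 rad), for 0.1 s.
At the end, for the whole second after the job is handed in: the tripped breaker's handle is fully ON (past 0.34 of 0.42 rad) and its guard shut (within 0.04 rad), the other breaker still ON with its guard shut, both boxes at rest within 30 mm of where they stood (value of joint each of breaker_a_handle, breaker_b_handle above 0.34 rad and value of joint each of breaker_a_guard, breaker_b_guard below 0.04 rad and linear speed of breaker_a below 0.01 m/s and distance of each of breaker_a, breaker_b from where it was at the start of the episode below 0.03 m); the robot touches nothing.
It fails at once if the handle or the guard's lip is gripped between the fingers, or the handle forced (over 50 N) (distance between the grasp point and breaker_a_handle_top below 0.01 m or distance between the grasp point and breaker_a_guard_lip below 0.007 m or contact force between the fingers and breaker_a_handle above 50 N).
It fails at once if a breaker box is shoved or lifted (30 mm) or tipped (0.15 rad) (distance of any of breaker_a, breaker_b from where it was at the start of the episode above 0.03 m or angle between any of breaker_a, breaker_b's own z axis and vertical above 0.15 rad).
It fails at once if the other breaker is operated or its guard lifted (value of joint breaker_b_handle below 0.3 rad or value of joint breaker_b_guard above 0.15 rad).
It fails at once if a thing lying about is picked up or knocked away (30 mm) (distance of any of screwdriver, ferrule_tin, side_cutter, tape_measure from where it was at the start of the episode above 0.03 m).
It also fails if it takes over 61 s, if anything falls off the work surface, if the arm or the gripper's body presses on something with over 40 N, if the wrist force passes 120 N, or if a joint passes its speed limit or range.

## Robot

A 6-joint arm with a two-finger parallel gripper is mounted at the origin on a cart in front of the work surface, level with it; the furniture and walls round the work are solid. World frame = base frame: x ahead of the robot, y to its left, z up, the work surface at z = 0. Lengths are in m, angles in rad, forces in N, time in s.
With the tool pointing down it reaches from about 0.275 to 0.875 m from the base axis. Payload 12.5 kg.
Tool frame: the origin (TCP) lies on the centre line of the jaws, within the pads' length; the fingertips stand r.finger_overhang ahead of it and the grasp point (between the pads) lies 3 mm ahead of it (r.finger_overhang is the distance from the TCP to the fingertips, in m); z points along the fingers, y is the line along which they close (so a half turn about z gives the same grasp; the last joint's range is limited). The gripper opens to 85 mm and grips with 20 to 120 N. Pads are 22 mm wide; open, the fingers measure 114 mm over their backs; the gripper's body (76 mm by 85 mm) begins 54 mm behind the grasp point. The pads swing forward as they close: fully open they stand 13 mm farther back than shut.
Start: joints at [-1.343, 0.351, 1.652, -0, 1.139, -0.085], TCP at [0.169, -0.523, 0.253] pointing down, gripper open.
Joint ranges: [-2.75, 2.75], [-0.79, 2.1], [0.01, 2.65], [-1.57, 4.71], [0.07, 3.14], [-2.87, 2.87]. Speed limits (rad/s): [2.22, 2.22, 2.79, 3.14, 3.14, 3.14].

## Interface

Orientations are given as a unit quaternion [x, y, z, w].
In Python, from cell import r, optics gives the robot as it stands. The module is installed in compiled form; this text tells all that it offers. Calls block until the motion is done:
- r.move_to(position, orientation): joint-space move of the TCP to a pose.
- r.move_linear(position, rot=None, vel=0.15): straight line of the TCP; rot=None keeps the orientation; vel is the mean speed in m/s.
- r.set_joints(angles): joint-space move.
- r.set_gripper(opening, squeeze=None): opening from 0.0 (shut) to 1.0 (fully open); squeeze is the grip in N (None keeps the last); returns when the fingers have stopped.
- r.sleep(seconds).
- r.inverse_kinematics(position, orientation): joint angles nearest the present ones, or None.
- optics.get_image(name): name is "scene" or "top" or "wrist"; returns a dict with "pixels" (420x560x3 uint8, red, green, blue), "depth" (420x560 float32, m along the optical axis (not along the pixel's ray), 0 where there is no reading), "fx", "fy", "cx", "cy" (pixels), "camera_from_world" (4x4, takes a point from world to camera coordinates); the wrist camera has in their place "mount" (4x4, takes a point from camera to tool coordinates, whose origin is the TCP and whose axes are the flange's). Camera axes: x right, y down, z forward; pixel columns grow to the right and rows downward; lengths in m; the calibration is good to about 2 mm. A picture is of the moment at which its call begins: read the wrist's pose just before it.
A pose or a line that the arm cannot do raises r.PlanningError and nothing moves.
- r.hand_in(): hands the job in; it is judged then, once.
Readings, each from a call of its own:
- r.current_t(): time.
- r.current_q(): joint angles.
- r.current_qvel(): joint speeds.
- r.current_effort(): joint torques, N m.
- r.current_tool_pos(): TCP position.
- r.current_ee_rot(): TCP orientation.
- r.current_contact_force(): force on the tool from outside, world axes, zero at the start.
- r.current_torque(): the same for the moment, N m.
- r.current_opening(): opening from 0.0 (shut) to 1.0 (fully open).
- r.current_finger_force(): force on a finger pad.
Only numpy, scipy, OpenCV 4.12 (cv2) and the standard library are available. Lean on these libraries where they do the work, as an engineer would, in place of code of your own. Each camera call takes 0.05 s, during which the arm holds its last target. There are 200 camera calls.

## Working session

There is one attempt and no reset: what is moved stays moved. The work goes in short steps, each a Python script; the robot and the scene stay as the last script left them, time stands still between calls to the robot, and variables do not carry over. Pictures are saved under pics/ and viewed, at most 10 in all, crops included, and the job is handed in when it is done.

```bash
mkdir -p pics
cat > h.py <<'E'
import numpy as np, cv2
from cell import r, optics
from scipy.spatial.transform import Rotation as R
def cloud(im):
    d=im["depth"]; v,u=np.indices(d.shape)
    p=np.stack([(u-im["cx"])/im["fx"]*d,(v-im["cy"])/im["fy"]*d,d],-1)
    T=np.linalg.inv(im["camera_from_world"]) if "camera_from_world" in im else im["T"]
    return p@T[:3,:3].T+T[:3,3]
def save(im,n): cv2.imwrite("pics/"+n,im["pixels"][:,:,::-1])
E
python3 - <<'E'
from h import *
for n in("scene","top"):
    im=optics.get_image(n); save(im,n+"0.png"); np.save(n+"c.npy",cloud(im)); np.save(n+"p.npy",im["pixels"])
    print(n,im["fx"],im["cx"],im["cy"],np.linalg.inv(im["camera_from_world"]).round(3).tolist())
print(r.current_t(),r.finger_overhang,r.current_ee_rot(),im["depth"].min())
E
```

```text
scene 522.1632946347642 276.78946278263646 209.8456946473187 [[-0.836, -0.299, 0.46, -0.072], [-0.549, 0.482, -0.683, 0.889], [-0.017, -0.823, -0.567, 0.875], [0.0, 0.0, 0.0, 1.0]]
top 538.2185233217593 281.5662180812495 215.68816550172673 [[-0.063, -0.974, 0.219, 0.261], [-0.998, 0.062, -0.011, -0.039], [-0.003, -0.22, -0.976, 1.509], [0.0, 0.0, 0.0, 1.0]]
0.1 0.022 [ 9.87792384e-01  1.55775296e-01 -4.98015412e-05 -5.10654050e-04] 0.0
```

View pics/scene0.png

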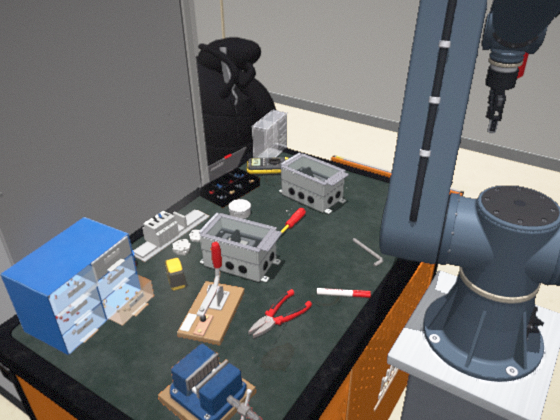

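View pics/top0.png

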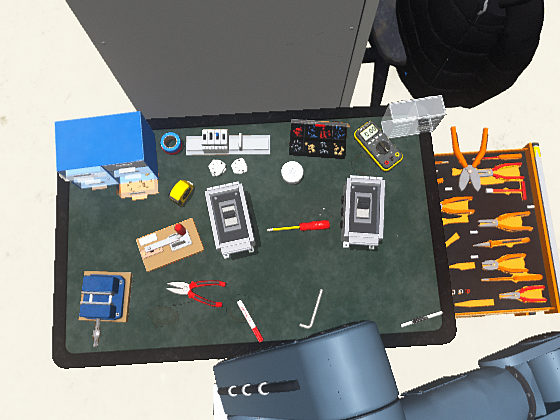

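Run:
```python
from h import *
P=np.load("topp.npy");C=np.load("topc.npy")
a=cv2.resize(P[165:265,195:265],None,fx=5.5,fy=5.5,interpolation=cv2.INTER_CUBIC)
b=cv2.resize(P[165:265,328:398],None,fx=5.5,fy=5.5,interpolation=cv2.INTER_CUBIC)
cv2.imwrite("pics/crops.png",np.hstack([a,b])[:,:,::-1])
m=((C[...,2]>.092)&(C[...,2]<.115)).astype(np.uint8)
n,l,s,_=cv2.connectedComponentsWithStats(m)
for i in range(1,n):
    if s[i,4]>300:
        q=C[l==i]; rc=cv2.minAreaRect((q[:,:2]*1000).astype(np.float32))
        print(s[i],rc,np.median(q[:,2]))
```

```text
[ 105   47  260   20 1067] ((1051.5206298828125, 48.153472900390625), (739.2330322265625, 18.797224044799805), 89.12611389160156) 0.10350776012742746
[ 344  175   41   71 2600] ((579.7955932617188, -277.2278747558594), (104.52090454101562, 190.185302734375), 82.45572662353516) 0.10286889663321974
[ 205  181   49   74 2598] ((580.9458618164062, 85.63725280761719), (189.04525756835938, 104.3001937866211), 9.178570747375488) 0.10271339830819537
```

View pics/crops.png

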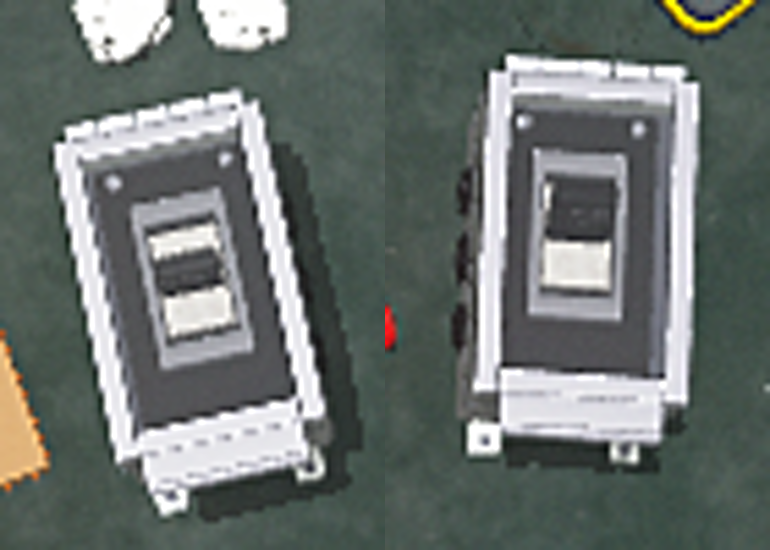

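The tripped breaker is the left one: its black handle sits between two white areas, at crop pixel (195,270). The right one's handle is at the hinge side. Next I'll shut the gripper and look at the left box from nearby.

```bash
cat >> h.py <<'E'
def wrist():
    p,q=r.current_tool_pos(),r.current_ee_rot(); im=optics.get_image("wrist")
    T=np.eye(4);T[:3,:3]=R.from_quat(q).as_matrix();T[:3,3]=p; im["T"]=T@im["mount"]; return im
def rot(yaw,lean,flip=False):
    z=np.array([np.sin(lean),0,-np.cos(lean)]); y=np.array([0,1. if flip else -1.,0])
    return (R.from_euler("z",yaw)*R.from_matrix(np.stack([np.cross(y,z),y,z],1))).as_quat()
E
python3 - <<'E'
from h import *
r.set_gripper(0.0)
r.move_to([0.50,0.075,0.36],rot(0.16,0.0))
im=wrist(); save(im,"w0.png"); print(im["mount"].round(3).tolist(),im["fx"]); print(r.current_t(),r.current_q(),r.current_opening(),r.current_tool_pos())
C=cloud(im); np.save("w0c.npy",C)
m=((C[...,2]>.092)&(C[...,2]<.115)).astype(np.uint8)
n,l,s,_=cv2.connectedComponentsWithStats(m)
for i in range(1,n):
    if s[i,4]>1000:
        q=C[l==i]; rc=cv2.minAreaRect((q[:,:2]*1000).astype(np.float32))
        print(s[i],rc,np.median(q[:,2]))
for f in(False,True):
    print(r.inverse_kinematics([.48,.07,.1],rot(.16,.7,f)),r.inverse_kinematics([.62,.09,.32],rot(.16,.7,f)))
E
```

```text
[[0.0, -0.952, -0.307, 0.079], [1.0, 0.0, 0.001, -0.0], [-0.0, -0.307, 0.952, -0.121], [0.0, 0.0, 0.0, 1.0]] 317.18461794609885
3.375 [ 5.56981600e-02  1.75901822e-01  1.61595584e+00 -9.04094710e-05
  1.34998818e+00  1.46730686e+00] 0.0008503282309528628 [0.50006814 0.07443247 0.35987664]
[  233     7    99   178 15903] ((580.0951538085938, 85.96803283691406), (188.73155212402344, 104.24636840820312), 9.178620338439941) 0.1031682476677156
[ 509  102   51  130 3729] ((547.4210205078125, -233.86842346191406), (160.120361328125, 57.68552780151367), 21.186317443847656) 0.10281241089254117
[-0.00439493  0.41040976  2.33621033  2.79542891  0.31596606 -1.36672843] [0.03979048 0.19348582 1.83810426 0.19047222 0.42032662 1.30442951]
[-0.00439493  0.41040976  2.33621033  2.79542891  0.31596606  1.77486422] [ 0.03979048  0.19348582  1.83810426  0.19047222  0.42032662 -1.83716314]
```

View pics/w0.png

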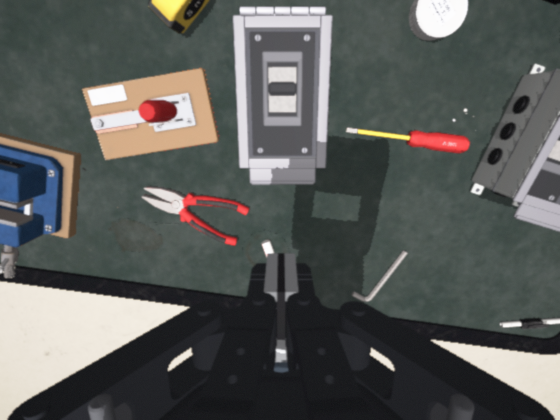

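```bash
cat >> h.py <<'E'
YAW=0.160; D=np.array([np.cos(YAW),np.sin(YAW)])
LIP=np.array([.5803,.0860])-.0945*D; ORG=LIP+.101*D   # mm-accurate from wrist depth
def w(x,y,z): # box mm -> world
    return np.array([*(ORG+(x*D+y*np.array([-D[1],D[0]]))/1000),z/1000])
def tcpF(x,y,z,lean,yaw=YAW,flip=False,side=1,hw=11):
    """TCP pose putting finger corner (side=+1 front, -1 back) at box point; corner hw mm off axis"""
    q=rot(yaw,lean,flip); M=R.from_quat(q).as_matrix(); n=M[:,0]*(-1 if flip else 1)
    return w(x,y,z)-n*side*hw/1000-M[:,2]*r.finger_overhang,q
def lip(th): return 80-181*np.cos(th)-4*np.sin(th), 104+181*np.sin(th)-4*np.cos(th)
E
python3 - <<'E'
from h import *
print(LIP,ORG)
for lean in(.52,.61,.7):
  for yaw in(.16,.36):
    for nm,(x,z),s in [("lip0",(-90,88),1)]+[("th%d"%t,lip(np.radians(t)),1) for t in(20,40,60,85)]+[("in",(68,130),1),("OFF",(5,84),-1),("ON",(16,85),1)]:
        p,q=tcpF(x,0,z,lean,yaw,side=s); j=r.inverse_kinematics(p,q)
        print(lean,yaw,nm,p.round(3),None if j is None else (j.round(2)),None if j is None else round(np.pi-lean-j[1]-j[2],2))
E
```

```text
[0.48700702 0.07094443] [0.58671698 0.08703557]
0.52 0.16 lip0 [0.478 0.069 0.102] [ 0.01  0.37  2.25  1.51  0.07 -0.07] -0.0
0.52 0.16 th20 [0.476 0.069 0.176] [0.01 0.19 2.21 0.32 0.24 1.13] 0.22
0.52 0.16 th40 [0.506 0.074 0.231] [0.02 0.14 2.09 0.18 0.4  1.29] 0.39
0.52 0.16 th60 [0.553 0.082 0.272] [0.04 0.16 1.94 0.12 0.53 1.36] 0.52
0.52 0.16 th85 [0.626 0.093 0.298] [0.05 0.27 1.73 0.09 0.62 1.41] 0.62
0.52 0.16 in [0.634 0.095 0.144] [0.06 0.49 1.84 0.18 0.29 1.31] 0.28
0.52 0.16 OFF [0.59  0.088 0.109] [0.05 0.5  1.97 0.35 0.17 1.13] 0.15
0.52 0.16 ON [0.582 0.086 0.099] [0.04 0.51 1.99 0.44 0.14 1.04] 0.12
0.52 0.36 lip0 [0.479 0.065 0.102] [-0.06  0.38  2.24  1.37  0.21 -0.16] 0.0
0.52 0.36 th20 [0.477 0.065 0.176] [-0.07  0.2   2.2   0.68  0.33  0.54] 0.22
0.52 0.36 th40 [0.507 0.07  0.231] [-0.05  0.14  2.08  0.45  0.47  0.81] 0.4
0.52 0.36 th60 [0.554 0.078 0.272] [-0.03  0.17  1.93  0.35  0.58  0.94] 0.52
0.52 0.36 th85 [0.627 0.089 0.298] [0.   0.28 1.72 0.29 0.67 1.03] 0.62
0.52 0.36 in [0.635 0.091 0.144] [0.   0.5  1.83 0.52 0.36 0.77] 0.29
0.52 0.36 OFF [0.59  0.
[... 1820 characters left out ...]
.13] -0.14
0.7 0.16 ON [0.58  0.086 0.095] [ 0.03  0.53  2.09  2.7   0.19 -1.24] -0.18
0.7 0.36 lip0 [0.477 0.065 0.098] [-0.11  0.42  2.33  2.26  0.39 -1.1 ] -0.31
0.7 0.36 th20 [0.475 0.065 0.172] [-0.11  0.21  2.3   1.62  0.3  -0.42] -0.07
0.7 0.36 th40 [0.505 0.069 0.227] [-0.09  0.13  2.19  1.05  0.33  0.19] 0.12
0.7 0.36 th60 [0.552 0.077 0.268] [-0.06  0.14  2.04  0.75  0.4   0.53] 0.25
0.7 0.36 th85 [0.625 0.089 0.294] [-0.03  0.24  1.85  0.58  0.46  0.73] 0.35
0.7 0.36 in [0.633 0.09  0.14 ] [-0.02  0.5   1.94  1.42  0.25 -0.14] 0.0
0.7 0.36 OFF [0.586 0.086 0.108] [-0.04  0.51  2.07  1.91  0.27 -0.66] -0.13
0.7 0.36 ON [0.581 0.082 0.095] [-0.05  0.53  2.08  2.02  0.29 -0.79] -0.17
```

```bash
cat >> h.py <<'E'
HY=0.36
def go(x,z,lean,side=1,y=0,vel=.1,lin=True):
    p,q=tcpF(x,y,z,lean,HY,side=side)
    (r.move_linear(p,q,vel) if lin else r.move_to(p,q))
    f=R.from_euler("z",-YAW).apply(r.current_contact_force())
    print("x%.0f z%.0f"%(x,z),"t%.1f"%r.current_t(),"F",f.round(1),"err mm",((r.current_tool_pos()-p)*1000).round(1)); return f
E
python3 - <<'E'
from h import *
L=.68
go(-160,110,L,lin=False)
go(-150,84,L); go(-92,84,L)
for t in (0,5,12,20):
    x,z=lip(np.radians(t)); f=go(x+8,z-9.5,L)
    if np.linalg.norm(f)>12: print("STOP");break
im=wrist(); save(im,"w1.png"); save(optics.get_image("scene"),"s1.png")
a=cv2.imread("pics/s1.png")[180:320,150:330]; b=cv2.imread("pics/w1.png")
cv2.imwrite("pics/m1.png",np.hstack([cv2.resize(a,(430,334)),cv2.resize(b,(370,334))]))
E
```

```text
x-160 z110 t5.5 F [ 0.5  0.6 -0.1] err mm [0.5 0.  0.3]
x-150 z84 t5.9 F [-0.6  0.1  0. ] err mm [-0.1  0.2 -0. ]
x-92 z84 t6.7 F [-0.1 -0.1 -1.2] err mm [-0.6  0.  -0.1]
x-93 z90 t6.9 F [-2.1  0.7 -0.4] err mm [-0.6 -0.1 -0. ]
x-93 z106 t7.2 F [-3.6  0.1 -0.7] err mm [-0.7 -0.1 -0.3]
x-90 z128 t7.6 F [-1.3 -0.7 -0.4] err mm [-0.1  0.  -0.3]
x-83 z153 t8.0 F [-0.7  0.7 -0.5] err mm [-0.2  0.1 -0.6]
```

View pics/m1.png

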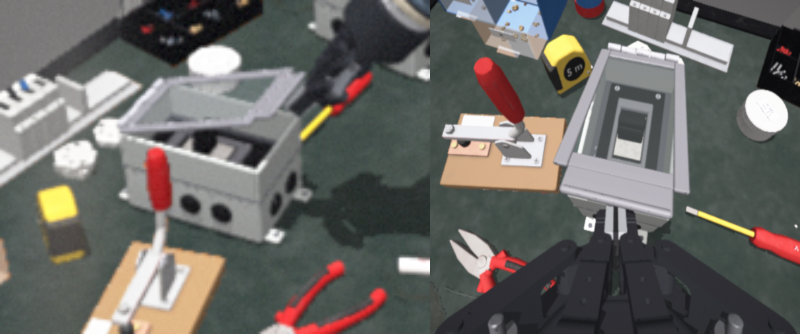

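The guard is lifted about 20° with its lip on the fingers. I'll continue to upright and then reach down.

Run:
```python
from h import *
L=.68
def safe(*a,**k):
    f=go(*a,**k)
    if np.linalg.norm(f)>12: print("STOP"); raise SystemExit
for t in (32,44,56,68,78,85):
    x,z=lip(np.radians(t)); safe(x+8,z-9.5,L,vel=.13)
for z in (240,200,160,128): safe(69,z,L,vel=.13)
im=wrist(); save(im,"w2.png"); save(optics.get_image("scene"),"s2.png")
a=cv2.imread("pics/s2.png")[130:290,150:350]; b=cv2.imread("pics/w2.png")
cv2.imwrite("pics/m2.png",np.hstack([cv2.resize(a,(430,344)),cv2.resize(b,(370,344))]))
```

```text
x-68 z187 t8.6 F [-1.2 -0.1  0. ] err mm [-0.4  0.1 -0.7]
x-45 z217 t9.0 F [-2.3 -1.   0. ] err mm [-0.8  0.1 -1.1]
x-17 z242 t9.5 F [-0.1 -0.4 -0.1] err mm [-1.   0.1 -1.3]
x16 z261 t9.9 F [-0.7  1.4  0.3] err mm [-1.1  0.1 -1.2]
x46 z271 t10.3 F [-0.4  0.1  0. ] err mm [-0.9  0.  -0.9]
x68 z274 t10.6 F [-0.7 -0.4 -0.6] err mm [-0.8 -0.  -0.7]
x69 z240 t11.0 F [ 0.  -1.3 -0.3] err mm [-0.6 -0.1 -0.2]
x69 z200 t11.5 F [-1.3 -0.  -0.6] err mm [0.3 0.  0.9]
x69 z160 t12.0 F [-0.7 -0.6 -0.8] err mm [0.4 0.  1.1]
x69 z128 t12.4 F [-0.8  0.8 -2. ] err mm [0.1 0.1 0.7]
```

View pics/m2.png

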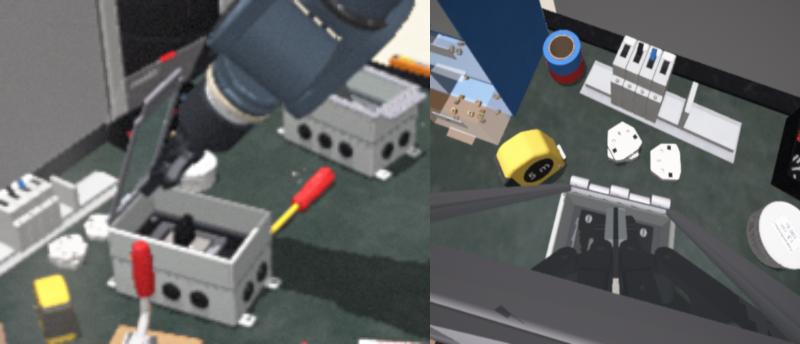

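```bash
cat >> h.py <<'E'
def push(x0,x1,dx,z,lean,side,lim,base):
    for x in np.arange(x0,x1,dx):
        p,q=tcpF(x,0,z,lean,HY,side=side); r.move_linear(p,q,.04)
        f=np.mean([R.from_euler("z",-YAW).apply(r.current_contact_force()) for _ in range(5) if r.sleep(.02) is None],0)
        print("x%.1f"%x,"t%.1f"%r.current_t(),f.round(1))
        if abs(f[0]-base)>lim: break
    return x
E
python3 - <<'E'
from h import *
L=.55
go(48,105,.6,side=-1,vel=.08); go(40,82,L,side=-1,vel=.08); f=go(26,82,L,side=-1,vel=.06)
if np.linalg.norm(f)<12: push(24,-1,-1.5,82,L,-1,9,0)
im=wrist(); save(im,"w3.png"); save(optics.get_image("scene"),"s3.png"); t=optics.get_image("top"); save(t,"t3.png")
a=cv2.imread("pics/s3.png")[130:290,150:350]; b=cv2.imread("pics/w3.png")
cv2.imwrite("pics/m3.png",np.hstack([cv2.resize(a,(430,344)),cv2.resize(b,(370,344))]))
E
```

```text
x48 z105 t12.9 F [-0.2  0.5 -0.4] err mm [0.6 0.1 1. ]
x40 z82 t13.4 F [-0.7  0.4 -0.5] err mm [ 0.1 -0.   0.2]
x26 z82 t13.8 F [-0.9 -0.2 -0.1] err mm [ 0.3 -0.1  0.6]
x24.0 t14.1 nan
  return _methods._mean(a, axis=axis, dtype=dtype,
  ret = ret.dtype.type(ret / rcount)
Traceback (most recent call last):
  File "h.py", line 36, in push
    if abs(f[0]-base)>lim: break
           ~^^^
IndexError: invalid index to scalar variable.
```

`r.sleep` does not return None, so the averaging list came out empty. I'll fix that.

```bash
sed -i 's/ if r.sleep(.02) is None\]/ if [r.sleep(.02)]]/' h.py
cat >> h.py <<'E'
def mosaic(n):
    save(wrist(),"w%d.png"%n); save(optics.get_image("scene"),"s%d.png"%n)
    a=cv2.imread("pics/s%d.png"%n)[130:290,150:350]; b=cv2.imread("pics/w%d.png"%n)
    cv2.imwrite("pics/m%d.png"%n,np.hstack([cv2.resize(a,(430,344)),cv2.resize(b,(370,344))]))
E
python3 - <<'E'
from h import *
push(22.5,-1,-1.5,82,.55,-1,9,0)
mosaic(3)
E
```

```text
x22.5 t14.4 [ 2.4 -0.5  2.7]
x21.0 t14.8 [ 2.  -0.5  4.6]
x19.5 t15.1 [ 1.8 -0.7  5.7]
x18.0 t15.4 [ 2.1 -0.5  5.6]
x16.5 t15.8 [ 1.3 -0.6  5.4]
x15.0 t16.1 [ 1.  -0.8  4.1]
x13.5 t16.4 [ 0.4 -0.3  3.6]
x12.0 t16.8 [ 0.7 -0.6  1.2]
x10.5 t17.1 [1.1 0.1 0.1]
x9.0 t17.4 [ 1.2 -0.  -0.1]
x7.5 t17.8 [ 1.3 -0.2  0. ]
x6.0 t18.1 [ 1.1 -0.1 -0.6]
x4.5 t18.4 [ 4.1 -0.2 -0.6]
x3.0 t18.8 [ 8.  -0.4 -0.4]
x1.5 t19.1 [11.9 -0.5  0. ]
```

View pics/m3.png

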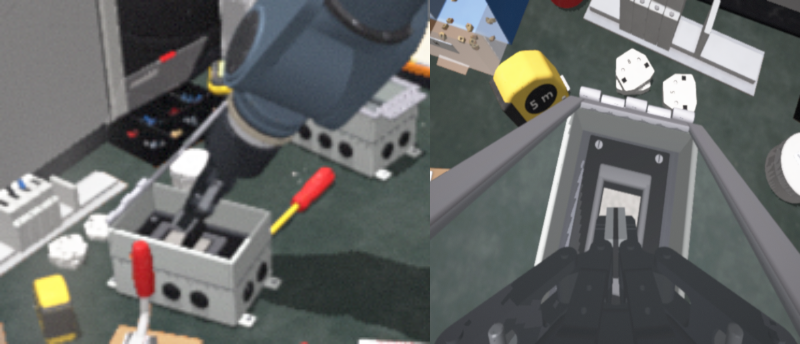

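Contact built up at about x = 3 mm, where the OFF stop was expected. I'll back off and check the handle.

Run:
```python
from h import *
go(25,82,.55,side=-1); go(48,105,.6,side=-1)
save(wrist(),"w4.png"); save(optics.get_image("scene"),"s4.png")
a=cv2.imread("pics/s4.png")[200:290,195:290]; b=cv2.imread("pics/w4.png")[150:400,150:450]
cv2.imwrite("pics/m4.png",np.hstack([cv2.resize(a,(390,370)),cv2.resize(b,(410,370))]))
```

```text
x25 z82 t19.6 F [-0.9 -0.1 -1.3] err mm [-0.9  0.1 -0.6]
x48 z105 t20.1 F [-1.3  0.4  0.4] err mm [ 0.1 -0.1  0.4]
```

View pics/m4.png

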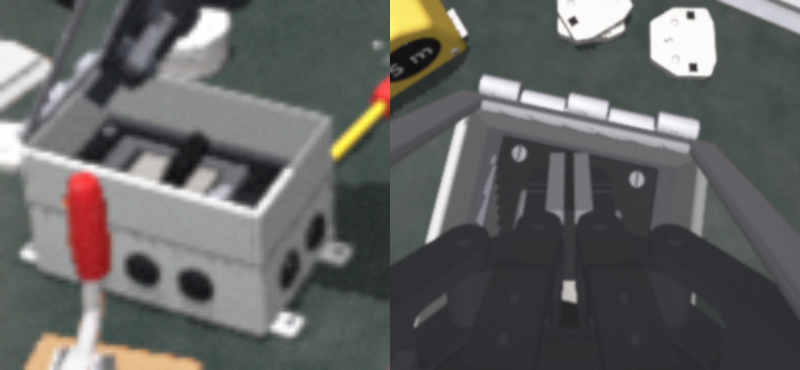

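```bash
cat >> h.py <<'E'
def handle():
    im=optics.get_image("scene"); C=cloud(im); d=C[...,:2]-ORG
    x=d@D*1000; y=d@np.array([-D[1],D[0]])*1000; z=C[...,2]*1000
    v=im["pixels"].max(-1)<70
    m=(abs(y)<20)&(abs(x)<35)&(z>74)&(z<100)&v
    for a in(76,82,88,92): 
        k=m&(z>=a)&(z<a+6); print("z>%d n%d x %.0f..%.0f"%(a,k.sum(),*(np.percentile(x[k],[5,95]) if k.any() else (0,0))))
E
python3 -c "
from h import *
handle()"
```

```text
z>76 n13 x -11..-1
z>82 n16 x -12..-0
z>88 n32 x -14..-4
z>92 n14 x -12..-4
```

Handle top is at x ≈ -9 mm, which is at the OFF stop. Before crossing over the handle I'll check what the guard is resting on.

```bash
cat >> h.py <<'E'
def guard():
    for n in("scene","top"):
        im=optics.get_image(n); C=cloud(im); d=C[...,:2]-ORG
        x=d@D*1000; y=d@np.array([-D[1],D[0]])*1000; z=C[...,2]*1000
        m=(abs(abs(y)-48)<6)&(z>125)&(z<300)&(x<95)&(x>-110)
        if m.sum()>5: print(n,m.sum(),"guard deg pct",np.percentile(np.degrees(np.arctan2(z[m]-104,80-x[m])),[5,25,50,75,95]).round(0), "rmax",np.percentile(np.hypot(z[m]-104,80-x[m]),95).round())
E
python3 - <<'E'
from h import *
guard()
T=[R.from_quat(r.current_ee_rot()).as_matrix(),np.array(r.current_tool_pos())]
for p in([.038,0,-.051],[.0425,0,-.051],[.079,0,-.121],[.1,0,-.121]):
    q=T[0]@np.array(p)+T[1]; d=(q[:2]-ORG)@D*1000; print(p,d.round(),q[2].round(3),np.degrees(np.arctan2(q[2]*1000-104,80-d)).round())
E
```

```text
scene 196 guard deg pct [40. 46. 64. 65. 66.] rmax 154.0
top 171 guard deg pct [46. 51. 59. 66. 68.] rmax 208.0
[0.038, 0, -0.051] 47.0 0.193 70.0
[0.0425, 0, -0.051] 51.0 0.195 72.0
[0.079, 0, -0.121] 41.0 0.274 77.0
[0.1, 0, -0.121] 58.0 0.285 83.0
```

The guard rests at about 65° on the gripper's knuckles, so the camera is not in its way. Now I'll cross over and push to ON.

Run:
```python
from h import *
L=.5
for x,z in((60,122),(20,120),(-27,116),(-27,84)):
    f=go(x,z,L,vel=.08)
    if np.linalg.norm(f)>14: print("STOP"); raise SystemExit
push(-22,22,1.7,84,L,1,9,0)
handle()
```

```text
x60 z122 t20.8 F [-0.3  0.7 -0. ] err mm [-0.1  0.1 -0.2]
x20 z120 t21.5 F [-1.8  0.1 -0.2] err mm [ 0.4 -0.1  0.2]
x-27 z116 t22.2 F [-0.1 -0.1  1.1] err mm [ 0.5 -0.   0.2]
x-27 z84 t22.8 F [-0.5  0.8 -0.8] err mm [0.4 0.  0.2]
x-22.0 t23.1 [-12.1  -1.    6.1]
z>76 n11 x -10..1
z>82 n13 x -21..-3
z>88 n36 x -14..-3
z>92 n18 x -11..-3
```

Run:
```python
from h import *
save(wrist(),"w5.png"); save(optics.get_image("scene"),"s5.png")
a=cv2.imread("pics/s5.png")[160:290,190:320]; b=cv2.imread("pics/w5.png")
cv2.imwrite("pics/m5.png",np.hstack([cv2.resize(a,(400,400),interpolation=cv2.INTER_CUBIC),cv2.resize(b,(400,400))]))
for _ in range(3): r.sleep(.05); print(R.from_euler("z",-YAW).apply(r.current_contact_force()).round(1),r.current_torque())
guard()
```

```text
[-12.5  -0.8   6.2] [-0.19431981  0.38354931 -0.26086308]
[-12.3  -0.5   6.1] [-0.18971861  0.37044746 -0.24839117]
[-11.9  -0.9   6.5] [-0.29419577  0.41692645 -0.22981252]
scene 227 guard deg pct [16. 21. 31. 32. 32.] rmax 180.0
top 321 guard deg pct [21. 30. 31. 32. 35.] rmax 172.0
```

View pics/m5.png

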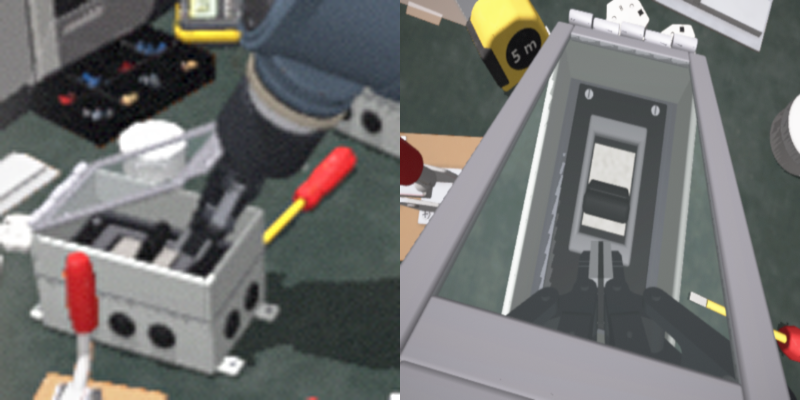

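The handle is still at OFF. The guard has dropped to 31°, and its lip is butting against the wrist collar: the force points along the guard. I'll back off, raise the guard again, and cross over with a much steeper tool so the lip stays ahead of the hand.

```bash
cat >> h.py <<'E'
def path(pts,lim=14,vel=.1):
    for x,z,l in pts:
        f=go(x,z,l,vel=vel)
        if np.linalg.norm(f)>lim: print("STOP"); raise SystemExit
E
python3 - <<'E'
from h import *
path([(-27,84,.5),(-30,100,.5),(-30,125,.5),(-20,165,.5),(0,205,.55),(35,240,.62),(66,235,.68)])
guard()
E
```

```text
x-27 z84 t23.8 F [-1.5 -0.1  0.1] err mm [0.3 0.  0.5]
x-30 z100 t24.1 F [-0.8 -0.7 -0.6] err mm [0.5 0.  0.4]
x-30 z125 t24.5 F [-1.5  0.7 -0.9] err mm [ 0.   0.1 -0.4]
x-20 z165 t25.1 F [-0.2  0.6 -0.8] err mm [-0.5  0.1 -1. ]
x0 z205 t25.6 F [-0.8 -0.1 -0.8] err mm [-0.1 -0.   0.2]
x35 z240 t26.3 F [-0.8  0.1  0.4] err mm [-0.1 -0.  -0.2]
x66 z235 t26.7 F [ 0.2  0.2 -0.8] err mm [-0.5 -0.  -0.5]
scene 258 guard deg pct [64. 81. 83. 84. 85.] rmax 212.0
top 134 guard deg pct [65. 75. 83. 84. 84.] rmax 212.0
```

Run:
```python
from h import *
path([(69,200,.68),(69,160,.68),(67,128,.62),(42,118,.42),(15,112,.22),(-10,109,.1),(-28,108,.04)])
guard(); handle()
path([(-28,84,.04)],vel=.07); guard()
```

```text
x69 z200 t27.3 F [-0.9 -0.3 -0.1] err mm [-0.1  0.   0.3]
x69 z160 t27.9 F [-0.9  0.6 -0.6] err mm [0.2 0.  0.7]
x67 z128 t28.3 F [-1.7  0.1 -3.2] err mm [0.  0.1 0.4]
x42 z118 t29.2 F [-0.7 -0.  -0.3] err mm [0.2 0.  0.4]
x15 z112 t29.6 F [-0.7  0.9  0. ] err mm [ 0.4  0.4 -0. ]
x-10 z109 t29.9 F [-0.   0.1 -0.2] err mm [ 0.4  0.2 -0.2]
x-28 z108 t30.2 F [ 0.1  0.4 -0.3] err mm [ 0.5  0.2 -0. ]
scene 194 guard deg pct [30. 36. 59. 61. 62.] rmax 171.0
top 9 guard deg pct [64. 64. 64. 65. 68.] rmax 55.0
z>76 n15 x -12..0
z>82 n12 x -13..-3
z>88 n34 x -13..-3
z>92 n14 x -12..-5
x-28 z84 t30.9 F [-1.   0.2  0.2] err mm [-0.3 -0.  -1. ]
scene 161 guard deg pct [21. 28. 57. 58. 59.] rmax 160.0
top 22 guard deg pct [59. 60. 60. 61. 63.] rmax 74.0
```

The guard now rests at about 58°, clear of the lip, and the handle is still at OFF. Push to ON.

Run:
```python
from h import *
push(-23,22,1.7,84,.04,1,9,0)
handle(); guard()
```

```text
x-23.0 t31.3 [-10.8   0.2  15.4]
z>76 n14 x -11..-1
z>82 n11 x -12..-2
z>88 n41 x -13..-3
z>92 n23 x -13..-3
scene 173 guard deg pct [23. 30. 59. 60. 61.] rmax 157.0
top 10 guard deg pct [62. 63. 63. 64. 66.] rmax 56.0
```

The force is steep and upward with the handle unmoved, so the rounded fingertip is probably riding on the handle's front top edge and pushing through the pivot. I'll back off and go deeper.

Run:
```python
from h import *
path([(-30,84,.04)],vel=.05); path([(-30,78,.04),(-30,72,.04)],vel=.04,lim=6)
push(-26,22,1.7,72,.04,1,9,0)
handle(); guard()
save(wrist(),"w6.png"); save(optics.get_image("scene"),"s6.png")
a=cv2.imread("pics/s6.png")[160:290,190:320]; b=cv2.imread("pics/w6.png")
cv2.imwrite("pics/m6.png",np.hstack([cv2.resize(a,(400,400),interpolation=cv2.INTER_CUBIC),cv2.resize(b,(400,400))]))
```

```text
x-30 z84 t31.8 F [ 0.8 -0.2 -0. ] err mm [-0.1  0.  -0.2]
x-30 z78 t32.1 F [-10.9  -0.3  14.8] err mm [0.4 0.  0.5]
STOP
```

All three reaction forces point along the guard (31°, then 58°). So each time the lip was wedging under a step on the wrist as the hand moved inwards. I'll pivot the hand about the lip while pushing, increasing the lean, so the lip never slides upward.

```bash
cat >> h.py <<'E'
def pushv(x0,x1,z,lean,lim=9):
    x=x0
    while x<x1:
        p,q=tcpF(x,0,z,lean(x),HY); r.move_linear(p,q,.05)
        f=np.mean([R.from_euler("z",-YAW).apply(r.current_contact_force()) for _ in range(4) if [r.sleep(.015)]],0)
        print("x%.1f l%.2f"%(x,lean(x)),"t%.1f"%r.current_t(),f.round(1))
        if np.hypot(f[0],f[2])>lim: break
        x+=2.5 if x<6 else 1.3
    return x
E
python3 - <<'E'
from h import *
path([(-29,84,.06)],vel=.05,lim=8); path([(-28,81,.12)],vel=.05,lim=8)
pushv(-26,22,81,lambda x:.14+.0085*(x+26))
handle(); guard(); save(wrist(),"w7.png")
E
```

```text
x-29 z84 t32.4 F [-0.7 -0.5  0.1] err mm [ 0.1 -0.  -0.2]
x-28 z81 t32.6 F [-0.5 -0.4 -0.9] err mm [-0.6 -0.2 -0.5]
x-26.0 l0.14 t32.9 [ 0.  -0.6 -0.5]
x-23.5 l0.16 t33.2 [-0.4  0.  -0.1]
x-21.0 l0.18 t33.5 [-0.3  0.1 -0.2]
x-18.5 l0.20 t33.9 [-0.5 -0.3 -0.6]
x-16.0 l0.23 t34.2 [-0.6  0.1 -0.2]
x-13.5 l0.25 t34.5 [-0.9 -0.  -0.6]
x-11.0 l0.27 t34.8 [-2.   0.7 -0.5]
x-8.5 l0.29 t35.1 [-2.9  0.2 -0.9]
x-6.0 l0.31 t35.5 [-2.3  0.2 -1.2]
x-3.5 l0.33 t35.8 [-2.9  0.3 -0.9]
x-1.0 l0.35 t36.1 [-4.   0.4  1.7]
x1.5 l0.37 t36.4 [-4.7 -0.1  4.1]
x4.0 l0.40 t36.7 [-3.6 -0.6  1.7]
x6.5 l0.42 t37.0 [-2.5 -0.3  0.9]
x7.8 l0.43 t37.4 [-3.6 -0.5  1.1]
x9.1 l0.44 t37.7 [-3.4 -0.4  2.3]
x10.4 l0.45 t38.0 [-3.6 -0.4  1.8]
x11.7 l0.46 t38.3 [-3.9 -0.6  2.5]
x13.0 l0.47 t38.6 [-3.3 -0.3  1.8]
x14.3 l0.48 t38.9 [-3.7 -0.4  0.7]
x15.6 l0.49 t39.2 [-4.  -0.3  0.3]
x16.9 l0.50 t39.6 [-9.  -1.7  3.3]
z>76 n21 x 1..24
z>82 n33 x -7..24
z>88 n41 x -9..30
z>92 n26 x -11..26
scene 148 guard deg pct [18. 23. 48. 49. 50.] rmax 152.0
top 256 guard deg pct [25. 48. 49. 50. 52.] rmax 201.0
```

Run:
```python
from h import *
f=go(18,81,.5,vel=.04)
path([(12,82,.48)],vel=.05)
path([(8,105,.48),(2,135,.5),(-2,165,.5)],vel=.12); handle()
path([(5,205,.55),(35,240,.62),(50,262,.68)],vel=.13); guard()
```

```text
x18 z81 t40.0 F [-15.7  -2.8   8. ] err mm [-1.4 -0.1 -0.5]
x12 z82 t40.3 F [-0.7 -1.3  0.4] err mm [0.6 0.1 0.4]
x8 z105 t40.6 F [-0.6  0.6 -1. ] err mm [0.5 0.1 0.3]
x2 z135 t41.0 F [-0.5 -0.7 -1. ] err mm [ 0.  -0.  -0.3]
x-2 z165 t41.4 F [-0.5 -1.2 -0.8] err mm [-0.   0.  -0.6]
z>76 n24 x 11..26
z>82 n32 x 14..25
z>88 n33 x 16..28
z>92 n19 x 18..27
x5 z205 t41.9 F [-1.1 -0.4 -0.4] err mm [-0.2 -0.1 -0.3]
x35 z240 t42.4 F [-0.  -0.   0.2] err mm [-0.2 -0.  -0.3]
x50 z262 t42.8 F [-0.4 -0.2  0.7] err mm [-0.5 -0.1 -0.6]
scene 204 guard deg pct [76. 78. 78. 79. 80.] rmax 155.0
top 60 guard deg pct [77. 78. 79. 79. 80.] rmax 164.0
```

The handle is at ON: its top is at x ≈ 23 mm, mirroring the OFF reading, and I felt the stop. Now lower the guard on the fingers and withdraw.

Run:
```python
from h import *
pts=[]
for t in (70,58,46,34,22,12,5,1):
    x,z=lip(np.radians(t)); pts.append((x+8,z-9.5,.68))
path(pts,vel=.14)
path([(-92,84,.68),(-115,80,.68),(-150,84,.68),(-170,130,.68)],vel=.13)
r.move_to([0.40,0.03,0.36],rot(0.16,0.0))
guard(); handle(); mosaic(8)
im=wrist(); C=cloud(im); m=((C[...,2]>.092)&(C[...,2]<.115)).astype(np.uint8)
n,l,s,_=cv2.connectedComponentsWithStats(m)
for i in range(1,n):
    if s[i,4]>1000: print(cv2.minAreaRect((C[l==i][:,:2]*1000).astype(np.float32)))
print(r.current_t(),r.current_contact_force())
```

```text
x22 z263 t43.2 F [ 1.2 -0.3 -0.6] err mm [-0.3 -0.1 -0.1]
x-11 z246 t43.6 F [ 0.6 -0.3 -1.1] err mm [ 0.7 -0.   0.3]
x-41 z222 t44.0 F [-1.3  0.6 -0.4] err mm [ 1.2 -0.   0.8]
x-64 z192 t44.5 F [-0.2  0.2  0.5] err mm [1.3 0.  0.9]
x-81 z159 t44.9 F [-1.3 -0.9  0.3] err mm [1.2 0.1 0.9]
x-90 z128 t45.4 F [-2.  -0.3 -0.8] err mm [0.8 0.1 0.8]
x-93 z106 t45.7 F [-2.  -0.  -0.6] err mm [0.5 0.1 0.6]
x-93 z94 t46.0 F [-1.1 -0.7 -0.2] err mm [0.4 0.1 0.6]
x-92 z84 t46.2 F [ 1.   0.5 -0.1] err mm [0.4 0.1 0.7]
x-115 z80 t46.5 F [ 0.6 -0.2  0. ] err mm [ 0.5 -0.   0.6]
x-150 z84 t47.0 F [ 0.9  0.5 -0.2] err mm [ 1.1 -0.1  0.5]
x-170 z130 t47.5 F [-0.2 -0.5  0. ] err mm [ 1.  -0.1  0.3]
z>76 n0 x 0..0
z>82 n0 x 0..0
z>88 n0 x 0..0
z>92 n0 x 0..0
((531.3253784179688, 78.20034790039062), (89.8535385131836, 103.94134521484375), 9.196372032165527)
((545.0853881835938, -233.64138793945312), (158.08241271972656, 57.48771286010742), 21.634246826171875)
49.7083 [ 0.25554687  0.0780398  -0.23364891]
```

View pics/m8.png

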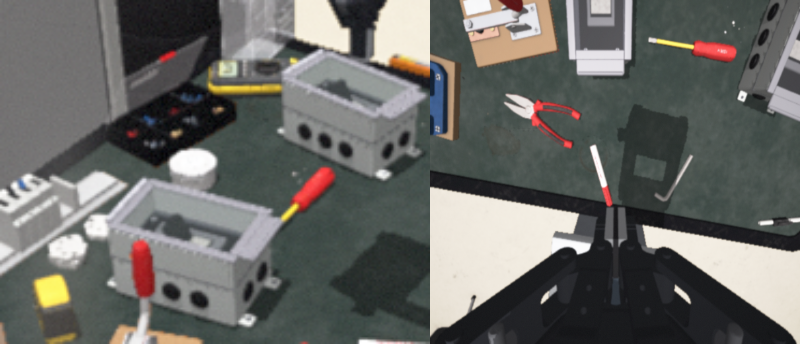

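The guard of the left breaker is shut, and its handle leans to the hinge at (175,225), as on the other breaker. Nothing else has moved, so I'll hand in.

```bash
python3 -c "
from h import *
print(r.hand_in())"
```

```text
the job is handed in; nothing more can be done
None
```

The tripped breaker (the left one) was re-latched at OFF and switched to ON, its guard is shut again, and the job is handed in at about 50 s of the 61 s; `r.hand_in()` returned no verdict.

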